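Sort spacer bolts in the gauge tray and lock it for transport

TASK

Pull the yellow lock bar of the blue gauge tray fully open to its far stop, then sort all the loose steel spacer bolts by length: lay each one flat in the gauge slot made for its length (80 mm in the short, 110 mm in the medium, 140 mm in the long slot; two of a length lie one on the other). When every bolt is in its slot, push the lock bar fully home over them, and leave the bottles and the tally counter where they stand.

Things in the scene. Friction and masses are not known exactly. Their poses are not given: they have to be found in the camera images.
- bolt_short_a_c (a point): centre of a short bolt: bare steel eight-sided rod, 22 mm across flats, 80 mm long overall with its dark 16 mm thick, 18 mm long threaded stud at the +x end, about 130 g; x runs along the bolt. Lies on a flat, this point 11 mm above what it lies on. May be absent.
- bolt_short_b_c (a point): centre of a short bolt: bare steel eight-sided rod, 22 mm across flats, 80 mm long overall with its dark 16 mm thick, 18 mm long threaded stud at the +x end, about 130 g; x runs along the bolt. Lies on a flat, this point 11 mm above what it lies on. May be absent.
- bolt_medium_a_c (a point): centre of a medium bolt: bare steel eight-sided rod, 22 mm across flats, 110 mm long overall with its dark 16 mm thick, 18 mm long threaded stud at the +x end, about 160 g; x runs along the bolt. Lies on a flat, this point 11 mm above what it lies on. May be absent.
- bolt_medium_b_c (a point): centre of a medium bolt: bare steel eight-sided rod, 22 mm across flats, 110 mm long overall with its dark 16 mm thick, 18 mm long threaded stud at the +x end, about 160 g; x runs along the bolt. Lies on a flat, this point 11 mm above what it lies on. May be absent.
- bolt_long_a_c (a point): centre of a long bolt: bare steel eight-sided rod, 22 mm across flats, 140 mm long overall with its dark 16 mm thick, 18 mm long threaded stud at the +x end, about 190 g; x runs along the bolt. Lies on a flat, this point 11 mm above what it lies on. May be absent.
- bolt_long_b_c (a point): centre of a long bolt: bare steel eight-sided rod, 22 mm across flats, 140 mm long overall with its dark 16 mm thick, 18 mm long threaded stud at the +x end, about 190 g; x runs along the bolt. Lies on a flat, this point 11 mm above what it lies on. May be absent.
- gauge_tray: fixed gauge tray, turned a little on the table: blue 216 x 240 mm base, 8 mm thick; origin at table height under its middle; y along its three open slots, z up. Slots 62 mm apart in x: short at -x, medium, long at +x. Aluminium side rails at x = +-101 mm, 48 mm high, carry the yellow lock bar. Each slot holds two bolts, one on the other.
- slot_short (a point): middle of the short slot's floor, 8 mm above the table; y along the slot, z up. Slot 90 mm long inside, 30 mm wide; orange end walls and aluminium side walls, 6 mm thick, rise 38 mm above its floor; side walls are cut away to the floor over the middle 58 mm for fingers. A bolt on the floor has its centre 11 mm above this point, one on another bolt 33 mm
- slot_medium (a point): middle of the medium slot's floor, 8 mm above the table; y along the slot, z up. Slot 120 mm long inside, 30 mm wide; orange end walls and aluminium side walls, 6 mm thick, rise 38 mm above its floor; side walls are cut away to the floor over the middle 58 mm for fingers. A bolt on the floor has its centre 11 mm above this point, one on another bolt 33 mm
- slot_long (a point): middle of the long slot's floor, 8 mm above the table; y along the slot, z up. Slot 150 mm long inside, 30 mm wide; orange end walls and aluminium side walls, 6 mm thick, rise 38 mm above its floor; side walls are cut away to the floor over the middle 58 mm for fingers. A bolt on the floor has its centre 11 mm above this point, one on another bolt 33 mm
- lock_bar (a joint): travel of the yellow lock bar: 0 m = home over the slots (locked), 0.07 m = at its far stop toward the tray's -y, clear of the slots (open). Friction 2.5 N, stays where left. Bar 30 mm wide in y, underside 56 mm, top 64 mm above the table; locked, its middle is at y = -30 mm in the tray's frame; the slots begin at y = -55 mm
- lock_grip (a point): centre of the black square grip, 24 x 24 mm and 30 mm tall, on the middle of the lock bar's top (from 64 to 94 mm above the table); moves with the bar; axes parallel to the tray's
- bottle_wait_b: bystander: dark pump bottle, 50 mm across, 177 mm tall, standing; origin at its foot
- dropper_a: bystander: amber dropper bottle, 30 mm across, 102 mm tall, standing; origin at its foot
- tally_counter: bystander: small pale tally counter lying on its back, 50 x 65 x 25 mm; origin under its middle
There are look-alikes about, which are no part of the job. Leave any purple look-alike of the part that bears bolt_medium_a_c alone.

How it is judged:
By the outcome, as a careful person would: the job done as asked, in the order asked, and still so for the second after the job is handed in, with the robot touching nothing.
Of bolt_short_a, bolt_short_b, bolt_medium_a, bolt_medium_b, bolt_long_a, bolt_long_b only 4 to 6 are there at a start; the rules pass over those that are not, and their reading is None.
At some moment in a run one of bolt_short_a, bolt_short_b, bolt_medium_a, bolt_medium_b, bolt_long_a, bolt_long_b may be knocked a few centimetres aside while the robot is not near it.
Once in a run the grip may slacken for a moment while it holds something.
It also fails if it takes over 210 s, if anything falls off the work surface, if the arm or the gripper's body presses on something with over 40 N, if the wrist force passes 120 N, or if a joint passes its speed limit or range.

ROBOT

A 6-joint arm with a two-finger parallel gripper is mounted at the origin on a cart in front of the work surface, level with it; the furniture and walls round the work are solid. World frame = base frame: x ahead of the robot, y to its left, z up, the work surface at z = 0. Lengths are in m, angles in rad, forces in N, time in s.
With the tool pointing down it reaches from about 0.35 to 0.975 m from the base axis. Payload 4.9 kg.
Tool frame: the origin (TCP) lies between the finger pads; the fingertips stand 14 mm ahead of it and the grasp point (between the pads) lies 5 mm behind it (manip.tcp_to_tips is the distance from the TCP to the fingertips, in m); z points along the fingers, y is the line along which they close (so a half turn about z gives the same grasp; the last joint's range is limited). The gripper opens to 85 mm and grips with 20 to 120 N. Pads are 22 mm wide; open, the fingers measure 114 mm over their backs; the gripper's body (76 mm by 85 mm) begins 54 mm behind the grasp point. The pads swing forward as they close: fully open they stand 13 mm farther back than shut.
Start: joints at [-0.119, 0.053, 1.613, -0, 1.476, -0.119], TCP at [0.625, 0, 0.245] pointing down, gripper open.
Joint ranges: [-3.01, 3.01], [-1.01, 2.22], [0.06, 2.58], [-1.02, 4.17], [0.09, 2.62], [-3.14, 3.14]. Speed limits (rad/s): [2.57, 2.57, 3.14, 3.14, 3.14, 3.14].

INTERFACE

Orientations are given as a unit quaternion [w, x, y, z].
In Python, from plant import manip gives the robot as it stands.
- The arm moves only by the tool servo_tool, never from a script. Its argument "moves" is a list that holds one entry, the list of rows, each a list of 7 numbers: the shift along the tool's x, y, z in mm, then the turn, a rotation vector about the tool's x, y, z in degrees, then the finger opening in mm, from 0 to 85.4. In form: [[[x, y, z, ax, ay, az, fingers], ...]]. A call has 1 to 12 rows; each row shifts and turns the commanded pose from where the row before left it, along the tool's axes as they then stand; what a row does not reach is not made up. A row lasts 1/8 s, in which the tool goes at most 62.5 mm and 10.7 degrees, less where a joint would pass 70% of its speed; a pose out of reach is approached as far as the arm can. A call with a gripper value outside its range is refused whole. The fingers move at their own pace and stop on an object; the grip force is fixed at half the most. Time passes only in rows, so rows that do not move let the fingers close. It gives the time, the measured TCP pose, the force, the opening and the grip force at its end, in the units of the state.
- manip.state(): the state, without advancing time (a new reading comes with each control period).
- manip.grab_frame(name): name is "scene" or "side" or "wrist"; returns a dict with "image" (480x640x3 uint8, blue, green, red), "mtx" (3x3 intrinsics, pixels), "eye" and "rotation" of the camera in the world. Camera axes: x right, y down, z forward; pixel columns grow to the right and rows downward; lengths in m; the calibration is good to about 2 mm. A picture is of the moment at which its call begins. There is no depth.
- manip.job_done(): hands the job in; it is judged then, once.
The state is a dict: "time": time; "joint_pos": joint angles; "joint_vel": joint speeds; "joint_efforts": joint torques, N m; "tool_pos": TCP position; "tool_rot": TCP orientation; "contact_force": force on the tool from outside, world axes, zero at the start; "ft_torque": the same for the moment, N m; "gripper_width": opening from 0.0 (shut) to 1.0 (fully open); "grasp_force": force on a finger pad.
Only numpy, scipy, OpenCV 4.12 (cv2) and the standard library are available. Lean on these libraries where they do the work, as an engineer would, in place of code of your own. Each camera call takes 0.05 s, during which the arm holds its last target. There are 200 camera calls.

## Working session

There is one attempt and no reset: what is moved stays moved. The work goes in short steps, Python scripts to look and compute and a tool call to move; the robot and the scene stay as the last step left them, time stands still between calls to the robot, and variables do not carry over. Pictures are saved under pics/ and viewed, at most 14 in all, crops included, and the job is handed in when it is done.

Besides the shell and the picture viewer there is one more tool, called as a command line: name --argument value ..., lists and objects as JSON in quotes. servo_tool: Moves the arm, as the interface text tells. Its arguments: {"type":"object","properties":{"moves":{"type":"array"}},"required":["moves"]}

```bash
mkdir -p pics; cat > h.py <<'E'
import numpy as np, cv2, json
from plant import manip
def grab(n,save=None):
    f=manip.grab_frame(n)
    if save: cv2.imwrite('pics/'+save,f['image'])
    return f
def ray(f,uv):
    K=np.array(f['mtx']);R=np.array(f['rotation'])
    if R.shape!=(3,3):
        from scipy.spatial.transform import Rotation
        R=Rotation.from_quat(np.r_[R[1:],R[0]]).as_matrix()
    return np.array(f['eye']), R@np.linalg.solve(K,[uv[0],uv[1],1.])
def px(f,uv,z):
    e,d=ray(f,uv); return e+d*(z-e[2])/d[2]
def proj(f,p):
    K=np.array(f['mtx']);R=np.array(f['rotation'])
    q=K@(R.T@(np.array(p)-f['eye'])); return q[:2]/q[2]
E
python3 - <<'E'
from h import *
import pickle
for n in('scene','side','wrist'):
    f=grab(n,n+'0.png'); pickle.dump(f,open(n+'0.pkl','wb')); print(n,f['eye'],np.round(f['rotation'],3).tolist(),f['mtx'][0][0])
print(manip.state())
E
```

```text
scene [-0.31700916 -0.46086509  0.96096923] [-0.374, 0.782, -0.455, 0.203] 512.514531615815
side [0.48456625 0.98368144 0.67705997] [0.033, -0.05, 0.88, -0.471] 480.3413703695306
wrist [0.62489617 0.06865724 0.37280525] [0.138, 0.99, -0.0, -0.001] 423.2263596015428
{'time': 0.15, 'joint_pos': array([-1.18984726e-01,  5.32583737e-02,  1.61395120e+00,  8.96973790e-06,
        1.47602449e+00, -1.18984667e-01]), 'joint_vel': array([ 0.00067313, -0.00197677, -0.0037741 , -0.00098313, -0.00117006,
        0.00157159]), 'joint_efforts': array([ 5.10442842e-04, -3.94241810e+01, -3.70721948e+01, -1.15854355e-04,
        4.61802789e-03,  5.00508997e-05]), 'tool_pos': array([6.24541600e-01, 6.71514501e-05, 2.44328833e-01]), 'tool_rot': array([-6.47870148e-04,  7.07106867e-01,  7.07106219e-01, -5.03826898e-04]), 'contact_force': array([-0.69548412, -0.20309031, -0.30882232]), 'ft_torque': array([-0.05044694, -0.05351284, -0.06575967]), 'grasp_force': 0.0, 'gripper_width': 0.9953844846074598}
```

View pics/scene0.png

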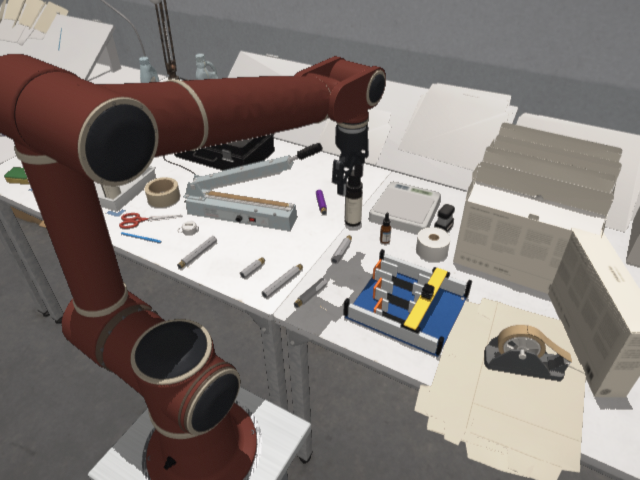

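View pics/side0.png

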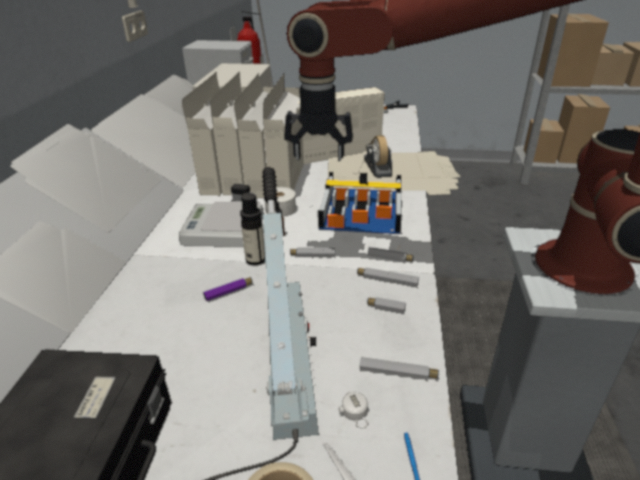

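View pics/wrist0.png

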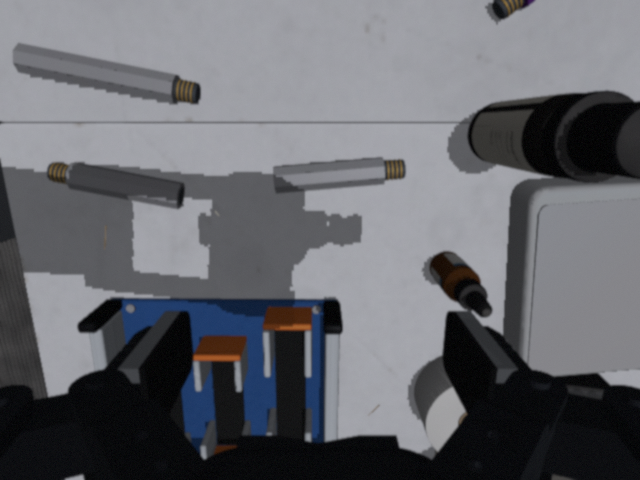

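The scene shows five steel bolts at scene pixels (197,251), (252,267), (282,280), (341,248) and (311,290). The purple look-alike is at (321,202), and the tray is near (410,300) with its yellow bar across it. I'll move up over the tray for a clear view.

servo_tool --moves '[[[-50,0,-40,0,0,0,85],[-50,0,-40,0,0,0,85],[-50,0,-20,0,0,0,85],[0,0,0,0,0,0,85],[0,0,0,0,0,0,85]]]'

```text
time: 0.78
tool_pos: [0.6247, -0.1472, 0.3423]
tool_rot: [-0.001, 0.707, 0.707, -0.0]
contact_force: [1.0, 0.6, -0.5]
gripper_width: 0.998
grasp_force: 0.0
```

```bash
python3 - <<'E'
from h import *
import pickle
f=grab('wrist','w1.png'); pickle.dump(f,open('w1.pkl','wb')); print(f['eye'],f['rotation'])
f=pickle.load(open('wrist0.pkl','rb'))
for a,b in [((15,55),(200,92)),((48,171),(184,195)),((275,180),(406,169))]:
    A,B=px(f,a,.011),px(f,b,.011);print(A,B,np.linalg.norm(A-B))
E
```

```text
[ 0.62508453 -0.0787251   0.47097226] [ 1.37165149e-01  9.90547568e-01 -1.63047466e-04 -1.10061159e-03]
[0.38490319 0.12069374 0.011     ] [0.52912327 0.09300329 0.011     ] 0.14685432006329827
[0.39518272 0.02978876 0.011     ] [0.5089514  0.00927157 0.011     ] 0.1156039200142718
[0.58772083 0.02214719 0.011     ] [0.6988386  0.03141403 0.011     ] 0.11150351808637064
```

View pics/w1.png

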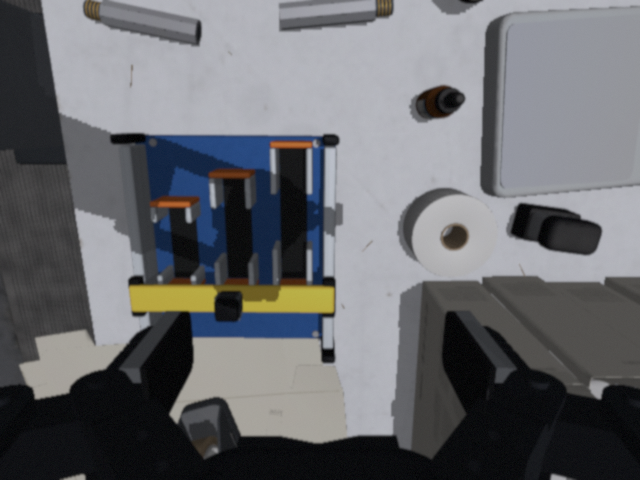

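```bash
python3 - <<'E'
from h import *
import pickle
f=pickle.load(open('w1.pkl','rb'))
im=f['image'].astype(int)
b,g,r=im[...,0],im[...,1],im[...,2]
Y=((r>150)&(g>120)&(b<80)).astype('u1')
O=((r>140)&(g<130)&(b<90)&(r-g>60)).astype('u1')
B=((b>90)&(r<60)).astype('u1')
for n,M in(('Y',Y),('O',O),('B',B)):
    k,l,s,c=cv2.connectedComponentsWithStats(M)
    for i in range(1,k):
        if s[i,4]>60:
            q=cv2.minAreaRect(np.argwhere(l==i)[:,::-1].astype('f4'))
            bx=cv2.boxPoints(q); z={'Y':.064,'O':.046,'B':.008}[n]
            P=np.array([px(f,p,z)[:2] for p in bx])
            print(n,s[i],np.round(bx).tolist(),np.round(P,4).tolist(),'c',P.mean(0).round(4))
for p,z in [((146,136),.008),((324,136),.008),((321,338),.008),((229,302),.094),((131,282.5),.064),((335,281),.064),((335,312),.064),((131,314),.064)]:print(p,px(f,p,z).round(4))
E
```

```text
Y [ 130  286   87   25 2053] [[130.0, 286.0], [216.0, 286.0], [216.0, 310.0], [130.0, 310.0]] [[0.4311, -0.2394], [0.5196, -0.2394], [0.5179, -0.2663], [0.4278, -0.2663]] c [ 0.4741 -0.2528]
Y [ 243  287   91   25 1739] [[243.0, 287.0], [333.0, 287.0], [333.0, 311.0], [243.0, 311.0]] [[0.5474, -0.2405], [0.6401, -0.2405], [0.6403, -0.2674], [0.5461, -0.2674]] c [ 0.5935 -0.2539]
O [271 142  41   5 197] [[271.0, 142.0], [311.0, 142.0], [311.0, 146.0], [271.0, 146.0]] [[0.5787, -0.0959], [0.6178, -0.0959], [0.6178, -0.0998], [0.5786, -0.0997]] c [ 0.5982 -0.0978]
O [158 202  32   5 151] [[158.0, 202.0], [189.0, 202.0], [189.0, 206.0], [158.0, 206.0]] [[0.462, -0.1552], [0.4935, -0.1552], [0.4932, -0.1593], [0.4616, -0.1593]] c [ 0.4776 -0.1573]
B [ 155  136  166   35 2404] [[154.0, 168.0], [155.0, 134.0], [320.0, 137.0], [319.0, 171.0]] [[0.4474, -0.1249], [0.4518, -0.0893], [0.6267, -0.0923], [0.6261, -0.128]] c [ 0.538  -0.1086]
B [307 146  17  59 430] [[306.0, 203.0], [312.0, 145.0], [323.0, 146.0], [318.0, 204.0]] [[0.6116, -0.1633], [0.6178, -0.1005], [0.6301, -0.1017], [0.6244, -
[... 561 characters left out ...]
0.2429]] c [ 0.6183 -0.2161]
B [156 248  17  24 284] [[156.0, 248.0], [172.0, 248.0], [172.0, 271.0], [156.0, 271.0]] [[0.4397, -0.2151], [0.458, -0.2151], [0.4553, -0.2429], [0.4368, -0.2429]] c [ 0.4474 -0.229 ]
B [ 191  313  127   24 2622] [[191.0, 313.0], [317.0, 313.0], [317.0, 336.0], [191.0, 336.0]] [[0.473, -0.296], [0.6234, -0.2959], [0.6233, -0.3263], [0.4705, -0.3264]] c [ 0.5476 -0.3111]
(146, 136) [ 0.442  -0.0912  0.008 ]
(324, 136) [ 0.631  -0.0913  0.008 ]
(321, 338) [ 0.6282 -0.329   0.008 ]
(229, 302) [ 0.5389 -0.2441  0.094 ]
(131, 282.5) [ 0.4325 -0.2356  0.064 ]
(335, 281) [ 0.642  -0.2339  0.064 ]
(335, 312) [ 0.6424 -0.2685  0.064 ]
(131, 314) [ 0.4283 -0.2709  0.064 ]
```

```bash
python3 - <<'E'
import cv2
im=cv2.imread('pics/w1.png')[115:365,95:365]
cv2.imwrite('pics/w1c.png',cv2.resize(im,None,fx=2.4,fy=2.4,interpolation=cv2.INTER_CUBIC))
E
```

```text
(no output)
```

View pics/w1c.png

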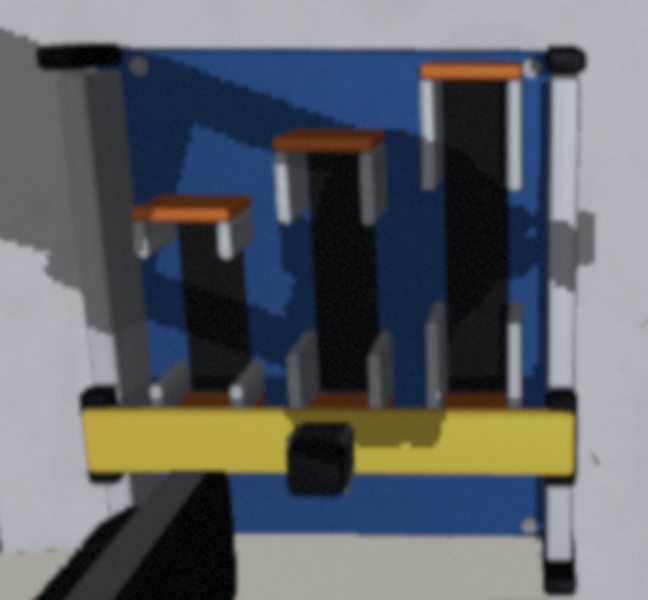

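```bash
python3 - <<'E'
from h import *
import pickle
f=pickle.load(open('w1.pkl','rb'))
c=lambda u,v:(u/2.4+95-.3,v/2.4+115-.3)
P=lambda u,v,z:px(f,c(u,v),z)[:2]
for n,u,v,z in [('s1',138,66,.009),('s2',531,68,.009),('s3',530,525,.009),('baseTop',330,49,.008),('baseTopL',140,48,.008),('baseTopR',540,51,.008),('baseBotL',250,533,.008),('baseBotR',520,535,.008),
 ('barL0',82,408,.064),('barR0',574,406,.064),('barR1',576,473,.064),('barL1',84,475,.064),
 ('railT',564,80,.048),('railB',559,555,.048),('capT',566,47,.05),('capB',560,592,.05),
 ('longL',420,63,.046),('longR',521,63,.046),('medL',273,150,.046),('medR',384,150,.046),('shL',133,221,.046),('shR',245,221,.046),('grip',322,446+15,.094)]:
    print(n,P(u,v,z).round(4))
E
```

```text
s1 [ 0.4483 -0.0976]
s2 [ 0.6224 -0.0985]
s3 [ 0.6216 -0.3223]
baseTop [ 0.5336 -0.0903]
baseTopL [ 0.4496 -0.0898]
baseTopR [ 0.6264 -0.0912]
baseBotL [ 0.48   -0.3274]
baseBotR [ 0.6165 -0.3285]
barL0 [ 0.4301 -0.238 ]
barR0 [ 0.6409 -0.237 ]
barR1 [ 0.6421 -0.2683]
barL1 [ 0.4271 -0.2693]
railT [ 0.6361 -0.1016]
railB [ 0.6353 -0.3172]
capT [ 0.6367 -0.0885]
capB [ 0.6358 -0.3354]
longL [ 0.5775 -0.0949]
longR [ 0.6186 -0.0949]
medL [ 0.5151 -0.1301]
medR [ 0.5614 -0.1302]
shL [ 0.4535 -0.1601]
shR [ 0.5011 -0.1601]
grip [ 0.5385 -0.2491]
```

```bash
python3 - <<'E'
from h import *
import pickle
f=pickle.load(open('w1.pkl','rb'))
c=lambda u,v:(u/2.4+95-.3,v/2.4+115-.3)
P=lambda u,v,z:px(f,c(u,v),z)[:2]
for n,u,v,z in [('Lup',514,188,.046),('Llo',514,302,.008),('Llo',514,322,.046),('Mup',370,224,.046),('Mlo',380,332,.008),('Sup',228,258,.046),('Slo',250,362,.008),('floorend',475,392,.008),('floorend',215,390,.008),('bar base?',475,405,.046)]:
    print(n,P(u,v,z).round(4))
E
```

```text
Lup [ 0.6154 -0.1461]
Llo [ 0.6142 -0.2063]
Llo [ 0.615  -0.2049]
Mup [ 0.5541 -0.1615]
Mlo [ 0.5502 -0.2211]
Sup [ 0.4925 -0.1762]
Slo [ 0.487  -0.2362]
floorend [ 0.595  -0.2516]
floorend [ 0.4689 -0.2506]
bar base? [ 0.5974 -0.2436]
```

servo_tool --moves '[[[40,-30,0,0,0,0,85],[40,-30,0,0,0,0,85],[0,-20,0,0,0,0,85],[0,0,0,0,0,0,85]]]'

```text
time: 1.32
tool_pos: [0.544, -0.0658, 0.3427]
tool_rot: [-0.0, 0.706, 0.708, -0.0]
contact_force: [-0.1, -0.5, 0.0]
gripper_width: 0.994
grasp_force: 0.0
```

```bash
python3 - <<'E'
from h import *
import pickle
f=grab('wrist'); pickle.dump(f,open('w2.pkl','wb')); print(manip.state()['tool_pos'])
im=f['image'][160:460,100:500]; cv2.imwrite('pics/w2.png',cv2.resize(im,None,fx=2,fy=2,interpolation=cv2.INTER_CUBIC))
E
```

```text
[ 0.54467829 -0.06638151  0.34268152]
```

View pics/w2.png

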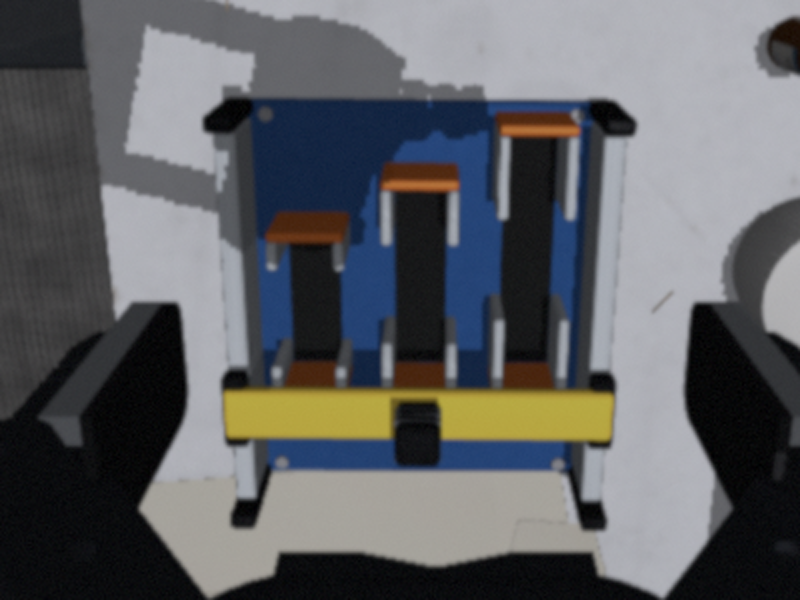

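```bash
python3 - <<'E'
from h import *
import pickle
f=pickle.load(open('w2.pkl','rb'))
print(f['eye'])
c=lambda u,v:(u/2+100-.25,v/2+160-.25)
P=lambda u,v,z:px(f,c(u,v),z)[:2]
for n,u,v,z in [('s1',265,115,.009),('s2',577,115,.009),('s3',559,464,.009),('s4',281,463,.009),('baseT',400,100,.008),('baseB',350,470,.008),
('Lup',503,219,.046),('Lup',572,220,.046),('Llo',497,294,.008),('Llo',560,294,.008),('Mup',387,244,.046),('Mup',453,244,.046),('Mlo',388,317,.008),('Mlo',450,317,.008),
('Sup',272,270,.046),('Sup',338,270,.046),('Slo',284,339,.008),('Slo',346,339,.008),
('LF',506,362,.008),('LF',550,362,.008),('MF',396,360,.008),('MF',443,360,.008),('SF',292,360,.008),('SF',337,360,.008),
('barL',222,388,.064),('barR',611,388,.064),('barR',613,440,.064),('barL',226,440,.064),('gripT',395,435,.094),('gripT',440,435,.094),('gripB',418,465,.094),
('endT',230,388,.048),('capLb',244,525,.048),('capRb',593,525,.048),('capLt',229,105,.048),('capRt',612,105,.048),]:
    print(n,P(u,v,z).round(4))
E
```

```text
[0.54414635 0.00279747 0.4712982 ]
s1 [ 0.4486 -0.0982]
s2 [ 0.6227 -0.0978]
s3 [ 0.622  -0.3225]
s4 [ 0.4468 -0.3223]
baseT [ 0.524  -0.0898]
baseB [ 0.4901 -0.328 ]
Lup [ 0.5798 -0.1463]
Lup [ 0.6164 -0.1468]
Llo [ 0.5805 -0.2068]
Llo [ 0.6179 -0.2067]
Mup [ 0.5179 -0.1607]
Mup [ 0.5533 -0.1606]
Mlo [ 0.5155 -0.2219]
Mlo [ 0.5527 -0.2218]
Sup [ 0.4555 -0.1758]
Sup [ 0.4912 -0.1757]
Slo [ 0.4525 -0.2366]
Slo [ 0.49   -0.2365]
LF [ 0.5869 -0.2517]
LF [ 0.6137 -0.2516]
MF [ 0.52   -0.2505]
MF [ 0.5486 -0.2504]
SF [ 0.4567 -0.2507]
SF [ 0.4841 -0.2506]
barL [ 0.4287 -0.237 ]
barR [ 0.6388 -0.2364]
barR [ 0.6418 -0.2685]
barL [ 0.4288 -0.2691]
gripT [ 0.5235 -0.2459]
gripT [ 0.5464 -0.2459]
gripB [ 0.5352 -0.2635]
endT [ 0.4287 -0.2464]
capLb [ 0.4312 -0.3372]
capRb [ 0.6372 -0.3366]
capLt [ 0.4386 -0.0846]
capRt [ 0.6336 -0.0841]
```

servo_tool --moves '[[[-50,-4,20,0,0,0,50],[-50,-3,30,0,0,0,50],[-50,-2,40,0,0,0,50],[-36,0,50,0,0,0,50],[0,0,50,0,0,0,50],[0,0,40,0,0,0,50],[0,0,20,0,0,0,50],[0,0,8,0,0,0,50],[0,0,0,0,0,0,50],[0,0,0,0,0,0,50]]]'

```text
time: 2.62
tool_pos: [0.5373, -0.253, 0.0885]
tool_rot: [0.002, 0.707, 0.707, 0.0]
contact_force: [-0.0, 0.0, -0.7]
gripper_width: 0.586
grasp_force: 0.0
```

servo_tool --moves '[[[0,-2,5,0,0,0,50],[0,0,0,0,0,0,10],[0,0,0,0,0,0,10],[0,0,0,0,0,0,10],[0,0,0,0,0,0,10]]]'

```text
time: 3.25
tool_pos: [0.5347, -0.2524, 0.0818]
tool_rot: [0.001, 0.707, 0.707, 0.001]
contact_force: [4.3, 0.8, 0.4]
gripper_width: 0.267
grasp_force: 62.9
```

Gripped (24 mm). Now I'll drag it open toward −y.

servo_tool --moves '[[[-8,0,0,0,0,0,10],[-10,0,0,0,0,0,10],[-10,0,0,0,0,0,10],[-8,0,0,0,0,0,10],[0,0,0,0,0,0,10],[0,0,0,0,0,0,10]]]'

```text
time: 4.0
tool_pos: [0.5345, -0.2895, 0.0818]
tool_rot: [0.001, 0.707, 0.707, -0.0]
contact_force: [5.3, -2.7, -0.4]
gripper_width: 0.265
grasp_force: 62.9
```

servo_tool --moves '[[[-3,0,0,0,0,0,10],[-3,0,0,0,0,0,10],[-3,0,0,0,0,0,10],[0,0,0,0,0,0,10],[0,0,0,0,0,0,10]]]'

```text
time: 4.62
tool_pos: [0.5345, -0.294, 0.0818]
tool_rot: [-0.002, 0.707, 0.707, 0.002]
contact_force: [3.5, 12.9, 6.5]
gripper_width: 0.271
grasp_force: 64.0
```

servo_tool --moves '[[[-3,0,0,0,0,0,10],[0,0,0,0,0,0,10],[0,0,0,0,0,0,10]]]'

```text
time: 5.0
tool_pos: [0.5345, -0.2941, 0.0817]
tool_rot: [-0.005, 0.707, 0.707, 0.004]
contact_force: [1.4, 23.0, 11.0]
gripper_width: 0.271
grasp_force: 64.7
```

servo_tool --moves '[[[5,0,0,0,0,0,10],[0,0,0,0,0,0,50],[0,0,0,0,0,0,50],[0,0,-30,0,0,0,50],[0,0,-50,0,0,0,85],[40,-5,-60,0,0,0,85],[60,-5,-60,0,0,0,85],[60,-5,-60,0,0,0,85],[60,-5,0,0,0,0,85],[60,0,0,0,0,0,85],[60,0,0,0,0,0,85],[60,0,0,0,0,0,85]]]'

```text
time: 6.5
tool_pos: [0.5169, 0.0685, 0.3013]
tool_rot: [0.0, 0.707, 0.707, -0.0]
contact_force: [0.5, 0.7, 0.3]
gripper_width: 0.997
grasp_force: 0.0
```

servo_tool --moves '[[[60,0,0,0,0,0,85],[0,0,0,0,0,0,85],[0,0,0,0,0,0,85]]]'

```text
time: 6.88
tool_pos: [0.5172, 0.1268, 0.3011]
tool_rot: [0.0, 0.707, 0.707, -0.001]
contact_force: [0.2, -1.0, 0.1]
gripper_width: 0.994
grasp_force: 0.0
```

```bash
python3 - <<'E'
from h import *
import pickle
f=grab('wrist','w3.png'); pickle.dump(f,open('w3.pkl','wb')); s=manip.state();print(s['time'],s['tool_pos'],s['tool_rot'],f['eye'])
E
```

```text
6.925 [0.51738524 0.12630801 0.30116553] [ 4.69157506e-05  7.07559412e-01  7.06653640e-01 -5.56929655e-04] [0.51756713 0.19561514 0.42961252]
```

View pics/w3.png

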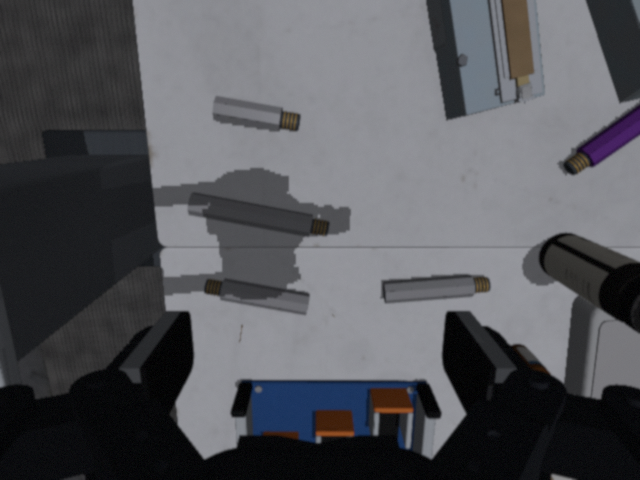

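```bash
cat > b.py <<'E'
from h import *
import sys,pickle
def bolt(f,a,b):
    A,B=px(f,a,.011)[:2],px(f,b,.011)[:2]; d=A-B
    yaw=(np.degrees(np.arctan2(d[1],d[0]))+90)%180-90
    print('mid',((A+B)/2).round(4),'len',np.linalg.norm(d).round(4),'dir from +x deg',yaw.round(1))
E
python3 - <<'E'
from b import *
f=pickle.load(open('w3.pkl','rb'))
for a,b in [((214,106),(299,122)),((190,203),(329,228)),((205,287),(309,304)),((383,292.5),(490,284))]: bolt(f,a,b)
f=pickle.load(open('side0.pkl','rb')); bolt(f,(361,365),(438,373)); bolt(f,(366,302),(406,306))
E
```

```text
mid [0.4594 0.2035] len 0.0812 dir from +x deg -10.3
mid [0.4588 0.1054] len 0.1418 dir from +x deg -10.5
mid [0.4526 0.0184] len 0.1119 dir from +x deg -10.0
mid [0.6428 0.0267] len 0.113 dir from +x deg 4.9
mid [0.4317 0.3808] len 0.1368 dir from +x deg -1.5
mid [0.458  0.2059] len 0.0836 dir from +x deg -2.6
```

```bash
cat > go.py <<'E'
# usage: go.py x y z worlddir_of_tool_x : remaining shift in current tool axes mm + turn
from h import *
import sys
from scipy.spatial.transform import Rotation as R
s=manip.state(); q=s['tool_rot']; M=R.from_quat(np.r_[q[1:],q[0]])
x,y,z,a=map(float,sys.argv[1:5])
print('t',s['time'],'d',(M.inv().apply(np.array([x,y,z])-s['tool_pos'])*1000).round(1))
c,s_=np.cos(np.radians(a)),np.sin(np.radians(a))
T=R.from_matrix(np.array([[c,s_,0],[s_,-c,0],[0,0,-1]]))
print('turn',(M.inv()*T).as_rotvec(degrees=True).round(1))
E
```

servo_tool --moves '[[[0,0,0,0,0,-10.5,85],[0,0,0,0,0,-10.5,85],[0,0,0,0,0,-10.5,85],[0,0,0,0,0,-10.5,85],[0,0,0,0,0,-10.5,85],[0,0,0,0,0,-10.5,85],[0,0,0,0,0,-10.5,85],[0,0,0,0,0,-10.5,85],[0,0,0,0,0,-10.5,85],[0,0,0,0,0,-0.5,85],[0,0,0,0,0,0,85]]]'

```text
time: 8.3
tool_pos: [0.5175, 0.1264, 0.3014]
tool_rot: [-0.0, -0.042, 0.999, -0.0]
contact_force: [-0.4, -0.3, -0.2]
gripper_width: 0.996
grasp_force: 0.0
```

```bash
python3 go.py .643 .0267 .018 184.9
```

```text
t 8.3 d [-116.8 -109.7  283.5]
turn [-0.  -0.  -0.1]
```

servo_tool --moves '[[[-40,-40,30,0,0,0,85],[-40,-40,40,0,0,0,85],[-37,-30,50,0,0,0,85],[0,0,50,0,0,0,60],[0,0,40,0,0,0,60],[0,0,30,0,0,0,60],[0,0,0,0,0,0,60],[0,0,0,0,0,0,60]]]'

```text
time: 9.3
tool_pos: [0.6355, 0.0348, 0.0724]
tool_rot: [0.001, -0.043, 0.999, -0.0]
contact_force: [0.2, -0.4, 1.2]
gripper_width: 0.705
grasp_force: 0.0
```

```bash
python3 go.py .643 .0267 .018 184.9; python3 - <<'E'
from h import *
f=grab('wrist','w4.png')
E
```

```text
t 9.3 d [-6.7 -8.6 54.5]
turn [-0.   0.1  0. ]
```

View pics/w4.png

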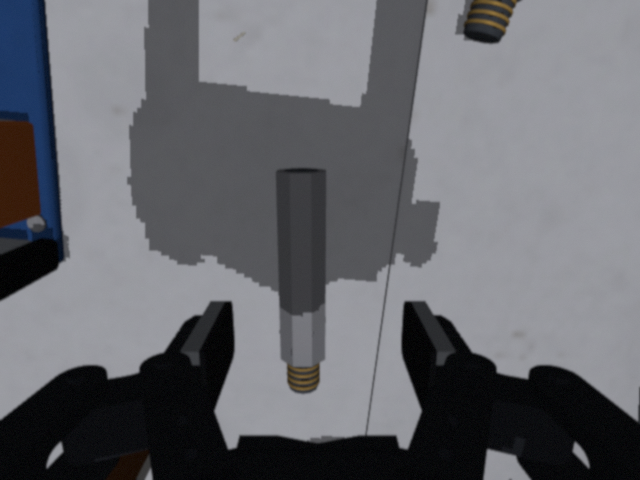

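servo_tool --moves '[[[-6.7,-8.6,15,0,0,0,60],[0,0,20,0,0,0,60],[0,0,14,0,0,0,60],[0,0,4,0,0,0,60],[0,0,1,0,0,0,60],[0,0,0,0,0,0,60]]]'

```text
time: 10.1
tool_pos: [0.6423, 0.0271, 0.0174]
tool_rot: [0.0, -0.044, 0.999, -0.0]
contact_force: [0.9, -0.9, 1.0]
gripper_width: 0.704
grasp_force: 0.0
```

```bash
python3 go.py .643 .0267 .018 184.9
```

```text
t 10.1 d [-0.7 -0.5 -0.6]
turn [-0.   0.1  0.1]
```

servo_tool --moves '[[[0,0,0,0,0,0,10],[0,0,0,0,0,0,10],[0,0,0,0,0,0,10],[0,0,0,0,0,0,10],[0,0,-20,0,0,0,10],[0,0,-40,0,0,0,10],[0,0,-50,0,0,0,10],[0,0,-40,0,0,0,10]]]'

```text
time: 11.1
tool_pos: [0.6421, 0.027, 0.1698]
tool_rot: [0.001, -0.044, 0.999, -0.0]
contact_force: [0.1, -0.2, -1.3]
gripper_width: 0.236
grasp_force: 60.3
```

servo_tool --moves '[[[0,0,0,0,0,10.5,10],[0,0,0,0,0,10.5,10],[0,0,0,0,0,10.5,10],[0,0,0,0,0,10.5,10],[0,0,0,0,0,10.5,10],[0,0,0,0,0,10.5,10],[0,0,0,0,0,10.5,10],[0,0,0,0,0,10.5,10],[0,0,0,0,0,10.5,10],[0,0,0,0,0,0.5,10],[0,0,0,0,0,0,10]]]'

```text
time: 12.48
tool_pos: [0.6418, 0.027, 0.1671]
tool_rot: [0.0, 0.706, 0.708, -0.0]
contact_force: [0.1, -0.3, -1.7]
gripper_width: 0.238
grasp_force: 60.3
```

```bash
python3 go.py .5352 -.191 .026 90
```

```text
t 12.475 d [-217.8 -107.1  141.1]
turn [0.  0.  0.1]
```

servo_tool --moves '[[[-45,-22,0,0,0,0,10],[-45,-22,0,0,0,0,10],[-45,-22,0,0,0,0,10],[-45,-22,10,0,0,0,10],[-38,-19,20,0,0,0,10],[0,0,20,0,0,0,10],[0,0,0,0,0,0,10],[0,0,0,0,0,0,10]]]'

```text
time: 13.48
tool_pos: [0.5356, -0.1902, 0.1174]
tool_rot: [0.0, 0.706, 0.708, 0.0]
contact_force: [0.2, 1.5, -1.0]
gripper_width: 0.239
grasp_force: 60.3
```

```bash
python3 go.py .5352 -.191 .026 90;  python3 - <<'E'
from h import *
f=grab('wrist','w5.png')
E
```

```text
t 13.475 d [-0.8 -0.5 91.4]
turn [0.  0.  0.1]
```

View pics/w5.png

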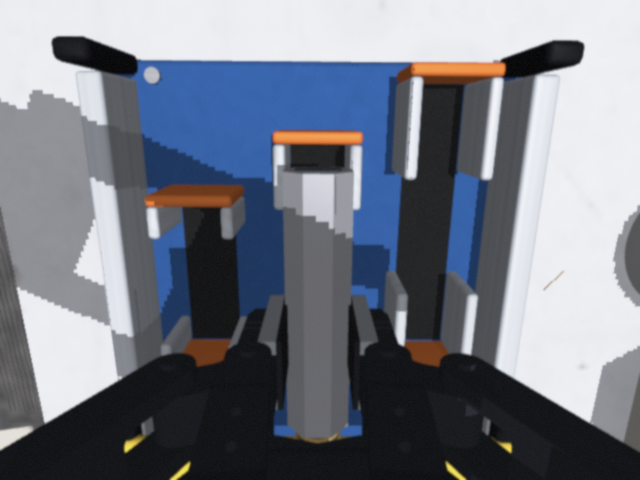

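```bash
python3 - <<'E'
from h import *
f=grab('wrist'); print(px(f,(318,171),.121),px(f,(318,175),.110), px(f,(318,144),.046),px(f,(274,133),.046),px(f,(362,133),.046))
E
```

```text
[ 0.5360856  -0.13520424  0.121     ] [ 0.53611151 -0.13766708  0.11      ] [ 0.53622302 -0.13097086  0.046     ] [ 0.51604317 -0.1260864   0.046     ] [ 0.55638788 -0.1260246   0.046     ]
```

servo_tool --moves '[[[-0.5,0,30,0,0,0,10],[0,0,20,0,0,0,10],[0,0,15,0,0,0,10],[0,0,10,0,0,0,10],[0,0,8,0,0,0,10],[0,0,0,0,0,0,10],[0,0,0,0,0,0,10]]]'

```text
time: 14.45
tool_pos: [0.5353, -0.1918, 0.0345]
tool_rot: [0.001, 0.707, 0.707, 0.0]
contact_force: [0.3, -0.1, -1.5]
gripper_width: 0.238
grasp_force: 60.3
```

servo_tool --moves '[[[0,0,5,0,0,0,10],[0,0,3,0,0,0,10],[0,0,0,0,0,0,10],[0,0,0,0,0,0,10]]]'

```text
time: 14.95
tool_pos: [0.5348, -0.1915, 0.0258]
tool_rot: [-0.0, 0.707, 0.707, -0.0]
contact_force: [-0.0, -0.2, -2.2]
gripper_width: 0.236
grasp_force: 60.4
```

servo_tool --moves '[[[0,0,0,0,0,0,36],[0,0,0,0,0,0,36],[0,0,-10,0,0,0,36],[0,0,-40,0,0,0,36],[0,0,-60,0,0,0,36],[50,-20,-40,0,0,0,60],[50,-20,0,0,0,0,60],[50,-20,0,0,0,0,60],[50,-20,0,0,0,0,60],[0,0,0,0,0,0,60]]]'

```text
time: 16.2
tool_pos: [0.4553, 0.0075, 0.1738]
tool_rot: [0.0, 0.706, 0.709, 0.001]
contact_force: [0.2, -0.4, 0.1]
gripper_width: 0.703
grasp_force: 0.0
```

servo_tool --moves '[[[0,0,0,0,0,-10,60],[0,0,0,0,0,-10,60],[0,0,0,0,0,-10,60],[0,0,0,0,0,-10,60],[0,0,0,0,0,-10,60],[0,0,0,0,0,-10,60],[0,0,0,0,0,-10,60],[0,0,0,0,0,-10,60],[0,0,0,0,0,0,60]]]'

```text
time: 17.32
tool_pos: [0.4568, 0.0043, 0.1738]
tool_rot: [0.0, 0.089, 0.996, -0.0]
contact_force: [0.2, 0.2, 0.3]
gripper_width: 0.702
grasp_force: 0.0
```

```bash
python3 go.py .4526 .0186 .018 170
```

```text
t 17.325 d [  6.8  13.4 155.8]
turn [-0.   0.1 -0.2]
```

servo_tool --moves '[[[6.8,13.4,40,0,0,0,60],[0,0,50,0,0,0,60],[0,0,40,0,0,0,60],[0,0,15,0,0,0,60],[0,0,8,0,0,0,60],[0,0,2,0,0,0,60],[0,0,0,0,0,0,60]]]'

```text
time: 18.2
tool_pos: [0.4531, 0.0193, 0.0195]
tool_rot: [0.001, 0.087, 0.996, -0.0]
contact_force: [0.1, 1.3, 0.1]
gripper_width: 0.707
grasp_force: 0.0
```

```bash
python3 go.py .4526 .0186 .018 170; python3 - <<'E'
from h import *
f=grab('scene'); g=cv2.imread('pics/scene0.png')
d=cv2.absdiff(f['image'],g).max(2)
for n,p in dict(S=(.4594,.2035,.011),A=(.4588,.1054,.011),D=(.4317,.3808,.011)).items():
    u,v=proj(f,p).round().astype(int); print(n,u,v,(d[v-14:v+14,u-22:u+22]>40).sum())
E
```

```text
t 18.2 d [ 0.4 -0.8  1.5]
turn [ 0.   0.1 -0. ]Traceback (most recent call last):
  File "<stdin>", line 5, in <module>
  File "h.py", line 17, in proj
    q=K@(R.T@(np.array(p)-f['eye'])); return q[:2]/q[2]
         ~~~^^~~~~~~~~~~~~~~~~~~~~~
ValueError: matmul: Input operand 1 has a mismatch in its core dimension 0, with gufunc signature (n?,k),(k,m?)->(n?,m?) (size 3 is different from 4)
```

servo_tool --moves '[[[0,-0.5,1.5,0,0,0,10],[0,0,0,0,0,0,10],[0,0,0,0,0,0,10],[0,0,0,0,0,0,10],[0,0,-20,0,0,0,10],[0,0,-40,0,0,0,10],[0,0,-50,0,0,0,10],[0,0,-40,0,0,0,10]]]'

```text
time: 19.25
tool_pos: [0.4515, 0.019, 0.1677]
tool_rot: [-0.0, 0.087, 0.996, -0.0]
contact_force: [0.1, -1.0, -2.3]
gripper_width: 0.238
grasp_force: 59.4
```

servo_tool --moves '[[[0,0,0,0,0,10,10],[0,0,0,0,0,10,10],[0,0,0,0,0,10,10],[0,0,0,0,0,10,10],[0,0,0,0,0,10,10],[0,0,0,0,0,10,10],[0,0,0,0,0,10,10],[0,0,0,0,0,10,10],[0,0,0,0,0,0,10]]]'

```text
time: 20.38
tool_pos: [0.4512, 0.0191, 0.1656]
tool_rot: [-0.001, 0.706, 0.708, -0.001]
contact_force: [-0.7, 0.1, -1.7]
gripper_width: 0.236
grasp_force: 59.4
```

```bash
sed -i "s/^    K=np.array(f\['mtx'\]);R=np.array(f\['rotation'\])$/    from scipy.spatial.transform import Rotation\n    K=np.array(f['mtx']);R=np.array(f['rotation']);R=Rotation.from_quat(np.r_[R[1:],R[0]]).as_matrix()/; s/^    if R.shape.*//; s/^        .*//" h.py; cat h.py; python3 go.py .5352 -.191 .050 90; python3 - <<'E'
from h import *
f=grab('scene'); g=cv2.imread('pics/scene0.png')
d=cv2.absdiff(f['image'],g).max(2)
for n,p in dict(S=(.4594,.2035,.011),A=(.4588,.1054,.011),D=(.4317,.3808,.011)).items():
    u,v=proj(f,p).round().astype(int); print(n,u,v,(d[v-14:v+14,u-22:u+22]>40).sum())
E
```

```text
import numpy as np, cv2, json
from plant import manip
def grab(n,save=None):
    f=manip.grab_frame(n)
    if save: cv2.imwrite('pics/'+save,f['image'])
    return f
def ray(f,uv):
    from scipy.spatial.transform import Rotation
    K=np.array(f['mtx']);R=np.array(f['rotation']);R=Rotation.from_quat(np.r_[R[1:],R[0]]).as_matrix()



    return np.array(f['eye']), R@np.linalg.solve(K,[uv[0],uv[1],1.])
def px(f,uv,z):
    e,d=ray(f,uv); return e+d*(z-e[2])/d[2]
def proj(f,p):
    from scipy.spatial.transform import Rotation
    K=np.array(f['mtx']);R=np.array(f['rotation']);R=Rotation.from_quat(np.r_[R[1:],R[0]]).as_matrix()
    q=K@(R.T@(np.array(p)-f['eye'])); return q[:2]/q[2]
t 20.375 d [-210.3   83.8  115.4]
turn [-0.1 -0.   0.1]
S 252 267 0
A 283 279 1
D 195 251 0
```

servo_tool --moves '[[[-45,18,0,0,0,0,10],[-45,18,0,0,0,0,10],[-45,18,0,0,0,0,10],[-45,18,0,0,0,0,10],[-30,12,15,0,0,0,10],[0,0,15,0,0,0,10],[0,0,0,0,0,0,10],[0,0,0,0,0,0,10]]]'

```text
time: 21.42
tool_pos: [0.5356, -0.19, 0.1366]
tool_rot: [-0.0, 0.706, 0.708, 0.0]
contact_force: [-1.0, -0.2, -1.6]
gripper_width: 0.239
grasp_force: 59.4
```

```bash
python3 go.py .5352 -.191 .050 90;  python3 - <<'E'
from h import *
f=grab('wrist','w6.png')
E
```

```text
t 21.425 d [-1.  -0.3 86.6]
turn [-0.  -0.   0.1]
```

View pics/w6.png

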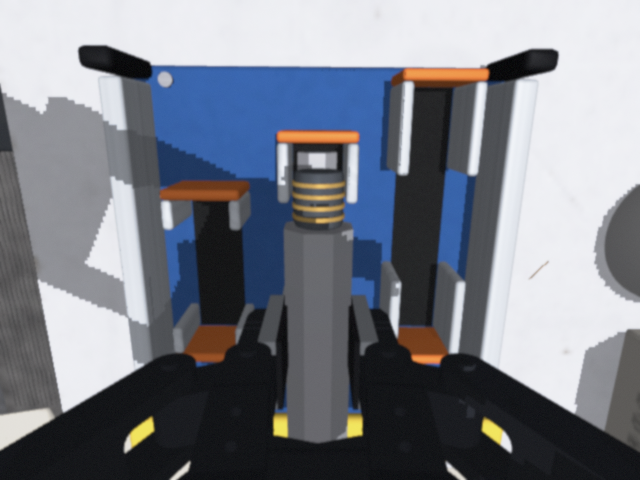

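servo_tool --moves '[[[-1,0,30,0,0,0,10],[0,0,20,0,0,0,10],[0,0,15,0,0,0,10],[0,0,8,0,0,0,10],[0,0,8,0,0,0,10],[0,0,4,0,0,0,10],[0,0,0,0,0,0,10],[0,0,0,0,0,0,10]]]'

```text
time: 22.48
tool_pos: [0.5362, -0.1922, 0.0522]
tool_rot: [0.0, 0.707, 0.707, 0.0]
contact_force: [0.1, 0.3, -2.6]
gripper_width: 0.24
grasp_force: 59.4
```

servo_tool --moves '[[[0.5,-0.5,2,0,0,0,10],[0,0,2,0,0,0,10],[0,0,0,0,0,0,10],[0,0,0,0,0,0,10]]]'

```text
time: 22.98
tool_pos: [0.5353, -0.1915, 0.0476]
tool_rot: [-0.0, 0.707, 0.707, 0.0]
contact_force: [-0.2, 1.0, -1.6]
gripper_width: 0.239
grasp_force: 59.4
```

servo_tool --moves '[[[0,0,0,0,0,0,36],[0,0,0,0,0,0,36],[0,0,-10,0,0,0,36],[0,0,-40,0,0,0,36],[0,0,-60,0,0,0,36],[50,-13,-20,0,0,0,60],[50,-13,0,0,0,0,60],[50,-13,0,0,0,0,60],[50,-13,0,0,0,0,60],[50,-13,0,0,0,0,60],[50,-13,0,0,0,0,60],[0,0,0,0,0,0,60]]]'

```text
time: 24.48
tool_pos: [0.4566, 0.111, 0.1786]
tool_rot: [0.0, 0.705, 0.709, 0.001]
contact_force: [0.1, -0.2, -0.6]
gripper_width: 0.701
grasp_force: 0.0
```

servo_tool --moves '[[[0,0,0,0,0,-10,60],[0,0,0,0,0,-10,60],[0,0,0,0,0,-10,60],[0,0,0,0,0,-10,60],[0,0,0,0,0,-10,60],[0,0,0,0,0,-10,60],[0,0,0,0,0,-10,60],[0,0,0,0,0,-9.5,60],[0,0,0,0,0,0,60]]]'

```text
time: 25.6
tool_pos: [0.4578, 0.1076, 0.1782]
tool_rot: [0.0, 0.093, 0.996, -0.0]
contact_force: [-0.1, -0.8, -0.0]
gripper_width: 0.701
grasp_force: 0.0
```

```bash
python3 go.py .4588 .1054 .018 169.5; python3 - <<'E'
from h import *
f=grab('scene'); g=cv2.imread('pics/scene0.png')
d=cv2.absdiff(f['image'],g).max(2)
for n,p in dict(S=(.4594,.2035,.011),A=(.4588,.1054,.011),D=(.4317,.3808,.011)).items():
    u,v=proj(f,p).round().astype(int); print(n,u,v,(d[v-14:v+14,u-22:u+22]>40).sum())
E
```

```text
t 25.6 d [ -1.2  -2.  160.2]
turn [-0.   0.1 -0.2]
S 252 267 15
A 283 279 351
D 195 251 0
```

```bash
python3 - <<'E'
from h import *
import pickle
f=grab('wrist','w7.png');pickle.dump(f,open('w7.pkl','wb'))
for x in(-.07,0,.07):
    a=np.radians(-10.5);print(proj(f,(.4588+x*np.cos(a),.1054+x*np.sin(a),.011)).round())
E
```

```text
[315. 124.]
[315. 225.]
[316. 315.]
```

View pics/w7.png

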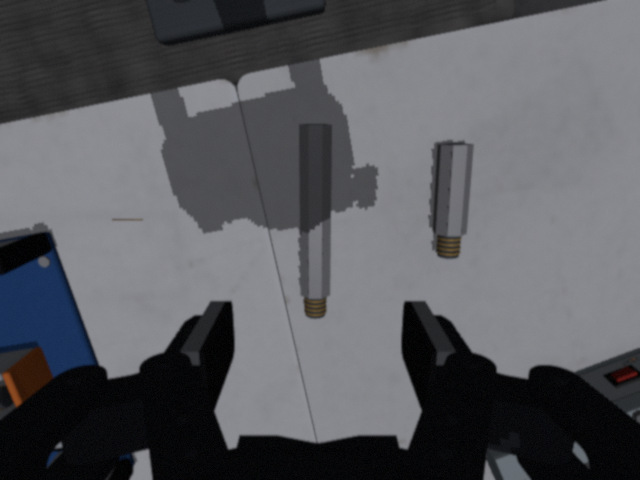

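servo_tool --moves '[[[-1,-2,40,0,0,0,60],[0,0,50,0,0,0,60],[0,0,40,0,0,0,60],[0,0,20,0,0,0,60],[0,0,8,0,0,0,60],[0,0,2,0,0,0,60],[0,0,0,0,0,0,60]]]'

```text
time: 26.58
tool_pos: [0.4589, 0.1064, 0.0187]
tool_rot: [0.001, 0.092, 0.996, 0.0]
contact_force: [0.2, 1.3, 0.3]
gripper_width: 0.702
grasp_force: 0.0
```

```bash
python3 go.py .4588 .1054 .018 169.5; python3 - <<'E'
from b import *
f=pickle.load(open('w7.pkl','rb')); bolt(f,(453,142),(448.5,258)); bolt(f,(316,124),(315,317))
E
```

```text
t 26.575 d [-0.1 -1.   0.7]
turn [ 0.   0.1 -0. ]
mid [0.4602 0.2024] len 0.0829 dir from +x deg -8.0
mid [0.4599 0.1052] len 0.1419 dir from +x deg -11.1
```

servo_tool --moves '[[[0,-0.5,0.5,0,0,0,10],[0,0,0,0,0,0,10],[0,0,0,0,0,0,10],[0,0,0,0,0,0,10],[0,0,-20,0,0,0,10],[0,0,-40,0,0,0,10],[0,0,-50,0,0,0,10],[0,0,-40,0,0,0,10]]]'

```text
time: 27.58
tool_pos: [0.4575, 0.1059, 0.1682]
tool_rot: [0.0, 0.091, 0.996, 0.0]
contact_force: [0.3, 1.0, -2.5]
gripper_width: 0.24
grasp_force: 59.6
```

servo_tool --moves '[[[0,0,0,0,0,10,10],[0,0,0,0,0,10,10],[0,0,0,0,0,10,10],[0,0,0,0,0,10,10],[0,0,0,0,0,10,10],[0,0,0,0,0,10,10],[0,0,0,0,0,10,10],[0,0,0,0,0,9.5,10],[0,0,0,0,0,0,10]]]'

```text
time: 28.7
tool_pos: [0.4572, 0.1058, 0.1661]
tool_rot: [-0.001, 0.706, 0.708, -0.001]
contact_force: [-0.5, -0.2, -1.3]
gripper_width: 0.241
grasp_force: 59.6
```

```bash
python3 go.py .5985 -.1765 .026 90
```

```text
t 28.7 d [-282.6  141.   139.9]
turn [-0.1  0.   0.1]
```

servo_tool --moves '[[[-45,22,0,0,0,0,10],[-45,22,0,0,0,0,10],[-45,22,0,0,0,0,10],[-45,22,0,0,0,0,10],[-45,22,0,0,0,0,10],[-45,22,15,0,0,0,10],[-12,9,20,0,0,0,10],[0,0,0,0,0,0,10],[0,0,0,0,0,0,10]]]'

```text
time: 29.82
tool_pos: [0.5986, -0.1755, 0.1321]
tool_rot: [-0.0, 0.707, 0.708, -0.0]
contact_force: [0.0, 0.9, -1.6]
gripper_width: 0.242
grasp_force: 59.5
```

```bash
python3 go.py .5985 -.1765 .026 90;  python3 - <<'E'
from h import *
f=grab('wrist','w8.png')
E
```

```text
t 29.825 d [ -1.   -0.  106.1]
turn [-0.  -0.   0.1]
```

View pics/w8.png

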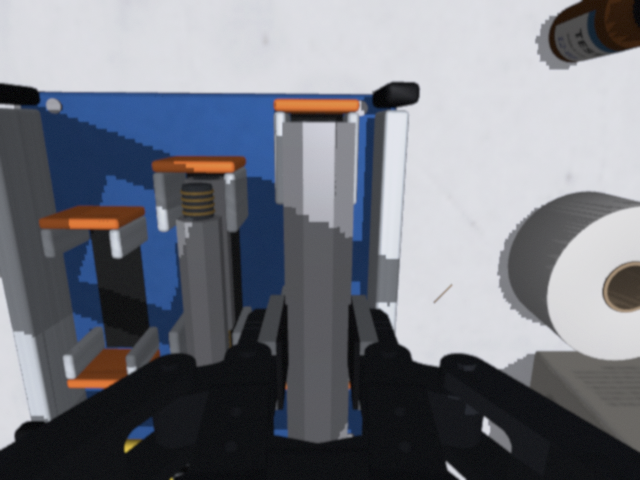

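servo_tool --moves '[[[-0.5,0,30,0,0,0,10],[0,0,25,0,0,0,10],[0,0,20,0,0,0,10],[0,0,15,0,0,0,10],[0,0,6,0,0,0,10],[0,0,4,0,0,0,10],[0,0,0,0,0,0,10],[0,0,0,0,0,0,10]]]'

```text
time: 30.88
tool_pos: [0.5994, -0.1769, 0.0329]
tool_rot: [0.001, 0.707, 0.707, 0.0]
contact_force: [1.6, -0.7, -1.2]
gripper_width: 0.235
grasp_force: 59.6
```

servo_tool --moves '[[[0,0,3,0,0,0,10],[0,0,3,0,0,0,10],[0,0,0,0,0,0,10],[0,0,0,0,0,0,10]]]'

```text
time: 31.38
tool_pos: [0.5988, -0.1767, 0.0261]
tool_rot: [0.0, 0.707, 0.707, -0.0]
contact_force: [1.0, -0.4, -0.7]
gripper_width: 0.235
grasp_force: 59.7
```

servo_tool --moves '[[[0,0,0,0,0,0,33],[0,0,0,0,0,0,33],[0,0,-10,0,0,0,33],[0,0,-40,0,0,0,33],[0,0,-60,0,0,0,33],[50,-20,-40,0,0,0,60],[50,-20,0,0,0,0,60],[50,-20,0,0,0,0,60],[50,-20,0,0,0,0,60],[50,-20,0,0,0,0,60],[50,-20,0,0,0,0,60],[50,-19,0,0,0,0,60]]]'

```text
time: 32.88
tool_pos: [0.4606, 0.1715, 0.1746]
tool_rot: [0.001, 0.707, 0.707, 0.001]
contact_force: [-0.5, 0.0, 0.1]
gripper_width: 0.702
grasp_force: 0.0
```

servo_tool --moves '[[[30,0,0,0,0,0,60],[0,0,0,0,0,-10,60],[0,0,0,0,0,-10,60],[0,0,0,0,0,-10,60],[0,0,0,0,0,-10,60],[0,0,0,0,0,-10,60],[0,0,0,0,0,-10,60],[0,0,0,0,0,-10,60],[0,0,0,0,0,-10,60],[0,0,0,0,0,0,60]]]'

```text
time: 34.12
tool_pos: [0.4614, 0.2, 0.1743]
tool_rot: [0.001, 0.088, 0.996, 0.0]
contact_force: [0.6, 0.4, -0.1]
gripper_width: 0.703
grasp_force: 0.0
```

```bash
python3 go.py .4597 .203 .018 170; python3 - <<'E'
from h import *
import pickle
f=grab('wrist','w9.png');pickle.dump(f,open('w9.pkl','wb'))
e=[proj(f,(.4597+x*np.cos(np.radians(-10)),.203+x*np.sin(np.radians(-10)),.011)).round() for x in(-.04,0,.04)];print(e)
g=cv2.cvtColor(f['image'],cv2.COLOR_BGR2GRAY).astype(int)
# row profiles: find dark/light edges near predicted axis
for v in range(int(e[0][1])-20,int(e[2][1])+25,8):
    u0=int(e[1][0]); print(v,' '.join(map(str,g[v,u0-36:u0+37:4])))
E
```

```text
t 34.125 d [  2.4   2.5 156.3]
turn [ 0.   0.1 -0.1]
[array([322., 164.]), array([322., 221.]), array([322., 275.])]
144 76 75 75 76 77 76 75 75 78 76 75 74 75 74 73 74 74 93 129
152 78 75 73 75 77 75 77 74 75 76 76 75 74 74 72 73 73 82 128
160 76 75 76 75 75 75 75 74 74 74 74 74 73 74 73 71 73 126 128
168 75 74 76 74 74 50 45 46 53 53 51 45 45 64 74 73 73 75 87
176 75 75 75 74 73 51 46 49 54 54 53 46 46 66 73 74 72 73 72
184 72 74 74 73 74 52 48 49 53 54 53 44 43 66 72 76 73 72 72
192 73 74 72 74 74 54 46 45 53 53 51 47 45 67 71 72 73 74 74
200 73 74 72 73 73 54 45 46 52 53 53 47 44 64 72 72 72 74 73
208 74 74 72 73 71 53 44 47 54 52 53 45 46 66 73 95 122 126 121
216 73 74 72 71 70 57 45 47 53 52 53 46 46 113 130 128 128 126 126
224 73 73 73 74 73 58 46 46 64 107 119 82 79 119 130 129 130 130 129
232 122 127 130 130 130 93 72 79 119 119 118 81 80 120 128 129 126 131 130
240 130 131 129 129 127 77 74 80 117 118 117 83 79 118 129 131 131 131 130
248 131 130 130 131 132 113 76 80 115 114 116 82 82 120 131 129 132 129 131
256 130 132 133 132 133 131 90 59 94 94 92 58 114 131 131 130 131 129 131
264 132 131 130 132 131 130 83 57 69 77 72 63 117 131 133 132 132 132 133
272 133 132 132 131 130 131 112 51 54 57 50 55 122 133 133 133 133 132 134
280 132 133 134 131 132 131 131 132 132 130 131 133 133 133 134 132 130 130 132
288 133 133 133 134 132 132 131 132 131 132 131 132 133 132 133 132 133 133 132
296 132 133 132 131 132 133 132 133 133 132 134 132 133 133 134 134 132 133 133
```

servo_tool --moves '[[[2.4,2,40,0,0,0,60],[0,0,50,0,0,0,60],[0,0,40,0,0,0,60],[0,0,16,0,0,0,60],[0,0,8,0,0,0,60],[0,0,2,0,0,0,60],[0,0,0,0,0,0,60]]]'

```text
time: 35.05
tool_pos: [0.4603, 0.2027, 0.0188]
tool_rot: [0.001, 0.087, 0.996, 0.0]
contact_force: [0.9, 0.6, 0.1]
gripper_width: 0.699
grasp_force: 0.0
```

```bash
python3 go.py .4597 .203 .018 170
```

```text
t 35.05 d [0.7 0.2 0.8]
turn [ 0.1  0.1 -0. ]
```

servo_tool --moves '[[[0.5,0,0.8,0,0,0,10],[0,0,0,0,0,0,10],[0,0,0,0,0,0,10],[0,0,0,0,0,0,10],[0,0,-20,0,0,0,10],[0,0,-40,0,0,0,10],[0,0,-50,0,0,0,10],[0,0,-40,0,0,0,10]]]'

```text
time: 36.05
tool_pos: [0.4585, 0.2023, 0.1677]
tool_rot: [0.0, 0.087, 0.996, -0.0]
contact_force: [0.7, -0.1, -1.4]
gripper_width: 0.24
grasp_force: 59.4
```

servo_tool --moves '[[[0,0,0,0,0,10,10],[0,0,0,0,0,10,10],[0,0,0,0,0,10,10],[0,0,0,0,0,10,10],[0,0,0,0,0,10,10],[0,0,0,0,0,10,10],[0,0,0,0,0,10,10],[0,0,0,0,0,10,10],[0,0,0,0,0,0,10]]]'

```text
time: 37.17
tool_pos: [0.4581, 0.2022, 0.1656]
tool_rot: [-0.0, 0.706, 0.708, -0.001]
contact_force: [0.5, 0.8, -1.6]
gripper_width: 0.236
grasp_force: 59.4
```

servo_tool --moves '[[[-50,0,0,0,0,0,10],[-50,1,0,0,0,0,10],[-50,2,0,0,0,0,10],[-50,2,0,0,0,0,10],[-50,2,0,0,0,0,10],[-50,2,0,0,0,0,10],[-50,2,0,0,0,0,10],[-50,2,15,0,0,0,10],[0,0,15,0,0,0,10],[0,0,0,0,0,0,10],[0,0,0,0,0,0,10]]]'

```text
time: 38.55
tool_pos: [0.4717, -0.1964, 0.1365]
tool_rot: [-0.0, 0.706, 0.708, 0.0]
contact_force: [0.5, 0.5, -2.5]
gripper_width: 0.238
grasp_force: 59.4
```

```bash
python3 go.py .4722 -.206 .026 90
```

```text
t 38.55 d [ -9.6   0.5 110.5]
turn [-0.  -0.   0.1]
```

servo_tool --moves '[[[-9,0.3,30,0,0,0,10],[0,0,25,0,0,0,10],[0,0,20,0,0,0,10],[0,0,0,0,0,0,10],[0,0,0,0,0,0,10]]]'

```text
time: 39.17
tool_pos: [0.4729, -0.2064, 0.063]
tool_rot: [0.001, 0.707, 0.708, 0.0]
contact_force: [0.4, -0.2, -0.9]
gripper_width: 0.241
grasp_force: 59.4
```

```bash
python3 go.py .4722 -.206 .026 90; python3 - <<'E'
from h import *
f=grab('wrist','w10.png'); im=f['image'].astype(int)
for v in range(80,260,5): print(v,im[v,318].tolist(),end=' ')
print(proj(f,(.4722,-.166,manip.state()['tool_pos'][2]-.007)),proj(f,(.4722,-.161,.046)))
E
```

```text
t 39.175 d [ 0.5 -0.8 37. ]
turn [0.1 0.1 0.1]
80 [174, 101, 57] 85 [174, 102, 58] 90 [172, 102, 57] 95 [172, 101, 58] 100 [174, 102, 57] 105 [175, 103, 59] 110 [175, 102, 58] 115 [174, 102, 58] 120 [172, 102, 57] 125 [170, 100, 56] 130 [169, 99, 56] 135 [172, 101, 58] 140 [172, 102, 58] 145 [172, 100, 57] 150 [169, 98, 56] 155 [169, 100, 56] 160 [168, 97, 55] 165 [85, 71, 104] 170 [29, 60, 112] 175 [53, 106, 198] 180 [89, 166, 238] 185 [69, 141, 237] 190 [44, 84, 156] 195 [40, 38, 39] 200 [33, 31, 30] 205 [23, 23, 23] 210 [27, 26, 27] 215 [42, 39, 36] 220 [42, 37, 36] 225 [78, 74, 73] 230 [108, 102, 102] 235 [109, 105, 104] 240 [107, 102, 102] 245 [107, 104, 103] 250 [108, 103, 104] 255 [109, 104, 104] [315.06156981 213.10963443] [315.181157   192.82105219]
```

servo_tool --moves '[[[0.5,-0.8,15,0,0,0,10],[0,0,10,0,0,0,10],[0,0,5,0,0,0,10],[0,0,4,0,0,0,10],[0,0,3,0,0,0,10],[0,0,0,0,0,0,10],[0,0,0,0,0,0,10]]]'

```text
time: 40.1
tool_pos: [0.4714, -0.2063, 0.0254]
tool_rot: [0.0, 0.707, 0.707, -0.0]
contact_force: [-1.8, 2.3, 5.5]
gripper_width: 0.24
grasp_force: 60.2
```

servo_tool --moves '[[[0,0,0,0,0,0,33],[0,0,0,0,0,0,33],[0,0,-10,0,0,0,33],[0,0,-40,0,0,0,33],[0,0,-60,0,0,0,33],[50,0,-50,0,0,0,60],[55,0,-50,0,0,0,60],[55,0,-40,0,0,0,60],[55,0,0,0,0,0,60],[55,0,0,0,0,0,60],[55,0,0,0,0,0,60],[55,0,0,0,0,0,60]]]'

```text
time: 41.6
tool_pos: [0.4709, 0.1567, 0.2586]
tool_rot: [0.001, 0.707, 0.707, 0.001]
contact_force: [0.7, -0.1, -0.1]
gripper_width: 0.704
grasp_force: 0.0
```

servo_tool --moves '[[[50,-5,0,0,0,0,60],[50,-5,0,0,0,0,60],[50,-5,0,0,0,0,60],[25,0,0,0,0,0,60],[0,0,0,0,0,-10.5,60],[0,0,0,0,0,-10.5,60],[0,0,0,0,0,-10.5,60],[0,0,0,0,0,-10.5,60],[0,0,0,0,0,-10.5,60],[0,0,0,0,0,-10.5,60],[0,0,0,0,0,-10.5,60],[0,0,0,0,0,-10.5,60]]]'

```text
time: 43.1
tool_pos: [0.4562, 0.3299, 0.2583]
tool_rot: [0.0, 0.049, 0.999, 0.0]
contact_force: [0.1, -1.3, 0.5]
gripper_width: 0.705
grasp_force: 0.0
```

servo_tool --moves '[[[0,0,0,0,0,0,60],[0,0,0,0,0,0,60]]]'

```text
time: 43.35
tool_pos: [0.4562, 0.3299, 0.2579]
tool_rot: [0.0, 0.054, 0.999, 0.0]
contact_force: [0.9, 0.3, -0.3]
gripper_width: 0.704
grasp_force: 0.0
```

```bash
python3 go.py .4317 .3808 .018 178.5; python3 - <<'E'
from h import *
import pickle
f=grab('wrist','w11.png');pickle.dump(f,open('w11.pkl','wb'))
E
```

```text
t 43.35 d [ 29.9  47.9 239.9]
turn [ 0.   0.  -4.6]
```

View pics/w11.png

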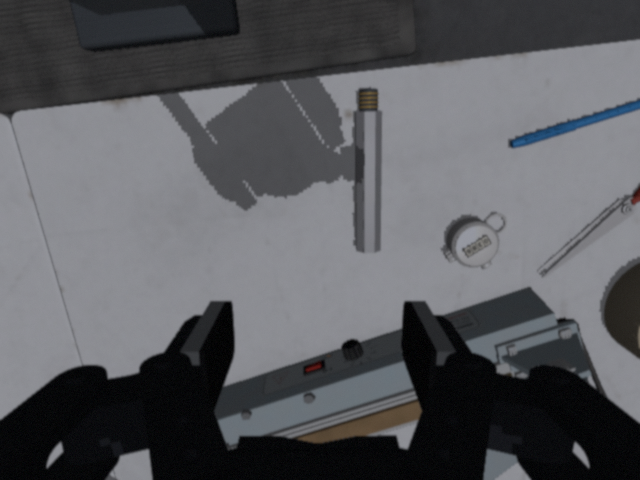

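```bash
python3 - <<'E'
from b import *
f=pickle.load(open('w11.pkl','rb')); bolt(f,(368.5,89),(368.5,251.5))
E
```

```text
mid [0.4355 0.3768] len 0.142 dir from +x deg -4.3
```

```bash
python3 go.py .4355 .3768 .018 175.7
```

```text
t 43.4 d [ 25.6  44.4 239.8]
turn [ 0.   0.  -1.8]
```

servo_tool --moves '[[[12,22,20,0,0,-1.8,60],[13.6,22,30,0,0,0,60],[0,0,40,0,0,0,60],[0,0,0,0,0,0,60],[0,0,0,0,0,0,60]]]'

```text
time: 44.02
tool_pos: [0.4353, 0.3762, 0.1691]
tool_rot: [0.001, 0.037, 0.999, 0.0]
contact_force: [-0.1, 0.5, 0.6]
gripper_width: 0.706
grasp_force: 0.0
```

```bash
python3 go.py .4355 .3768 .018 175.7; python3 - <<'E'
from h import *
import pickle
f=grab('wrist','w12.png')
g=cv2.cvtColor(f['image'],cv2.COLOR_BGR2GRAY).astype(int)
a=np.radians(-4.3)
e=[proj(f,(.4355+x*np.cos(a),.3768+x*np.sin(a),.011)).round() for x in(-.07,0,.07)];print(e)
u0=int(e[1][0])
for v in range(int(e[0][1])-16,int(e[2][1])+20,10): print(v,' '.join(map(str,g[v,u0-36:u0+37:3])))
print(g[int(e[0][1])-15:int(e[0][1])+16:2,u0],g[int(e[2][1])-15:int(e[2][1])+16:2,u0])
E
```

```text
t 44.025 d [1.000e-01 4.000e-01 1.511e+02]
turn [0.1 0.1 0. ]
[array([319., 122.]), array([319., 226.]), array([319., 318.])]
106 82 82 80 80 81 85 139 86 82 81 81 80 80 80 80 81 82 81 81 81 81 81 86 113 144
116 81 79 81 80 81 82 80 83 130 89 80 81 81 80 81 81 81 81 82 81 83 82 82 80 101
126 81 80 81 82 81 81 81 79 39 40 46 83 51 45 42 39 62 79 80 79 80 80 81 82 79
136 80 80 82 81 82 81 80 76 39 36 38 40 42 69 48 36 61 80 81 81 83 81 79 80 80
146 81 81 75 69 69 72 78 77 41 21 25 26 27 25 24 30 78 78 81 81 82 80 83 81 81
156 80 79 78 78 77 76 72 49 49 50 58 59 58 58 56 51 49 58 103 128 81 82 81 82 82
166 79 80 81 80 82 82 73 49 49 50 58 57 58 58 55 49 50 54 82 86 141 139 134 141 144
176 81 81 79 80 82 79 73 50 49 50 58 58 58 58 55 49 50 56 81 81 80 80 81 81 94
186 81 80 81 81 81 81 76 49 49 50 58 56 59 58 55 49 48 57 80 81 82 81 81 80 81
196 81 81 81 81 82 82 77 50 49 51 58 58 56 56 54 49 48 59 80 80 80 81 79 80 80
206 82 80 81 82 83 81 76 50 49 50 57 57 58 58 54 49 49 60 78 78 77 77 78 79 102
216 80 79 80 81 80 81 77 50 49 49 56 58 57 57 52 49 49 95 143 142 139 139 142 142 140
226 80
[... 588 characters left out ...]
 142 142 142 116 78 80 72 112 113 115 114 93 84 84 132 143 143 141 141 141 140 141
296 143 143 143 141 143 144 131 78 78 82 112 113 114 114 92 83 85 133 143 142 143 141 141 140 138
306 143 143 144 144 144 144 104 79 79 84 111 112 112 113 90 85 87 135 142 144 143 141 142 141 140
316 142 144 144 143 144 142 141 85 80 78 110 111 112 111 91 85 88 138 142 142 143 142 141 141 142
326 142 142 143 142 143 143 144 143 143 143 142 143 144 142 144 144 144 145 143 143 143 143 144 142 144
336 144 144 141 142 142 140 141 142 142 142 143 144 144 144 143 144 144 142 142 143 143 145 143 142 143
[82 81 81 82 81 79 65 30 31 49 43 46 92 63 31 51] [112 112 113 113 110 111 112 112 112 111 125 144 144 142 143 143]
```

servo_tool --moves '[[[0,0,40,0,0,0,60],[0,0,50,0,0,0,60],[0,0,36,0,0,0,60],[0,0,15,0,0,0,60],[0,0,8,0,0,0,60],[0,0,2,0,0,0,60],[0,0,0,0,0,0,60]]]'

```text
time: 44.95
tool_pos: [0.4356, 0.3766, 0.0181]
tool_rot: [0.001, 0.037, 0.999, 0.001]
contact_force: [-0.5, -0.6, 0.4]
gripper_width: 0.7
grasp_force: 0.0
```

```bash
python3 go.py .436 .3768 .018 175.7
```

```text
t 44.95 d [-0.4  0.2  0.1]
turn [0.1 0.1 0.1]
```

servo_tool --moves '[[[0,0,0,0,0,0,10],[0,0,0,0,0,0,10],[0,0,0,0,0,0,10],[0,0,0,0,0,0,10],[0,0,-20,0,0,0,10],[0,0,-40,0,0,0,10],[0,0,-50,0,0,0,10],[0,0,-50,0,0,0,10],[0,0,-50,0,0,0,10],[0,0,-10,0,0,0,10]]]'

```text
time: 46.2
tool_pos: [0.4361, 0.377, 0.2422]
tool_rot: [0.003, 0.037, 0.999, 0.002]
contact_force: [-0.1, 0.6, -2.1]
gripper_width: 0.238
grasp_force: 59.7
```

servo_tool --moves '[[[0,0,0,0,0,10.5,10],[0,0,0,0,0,10.5,10],[0,0,0,0,0,10.5,10],[0,0,0,0,0,10.5,10],[0,0,0,0,0,10.5,10],[0,0,0,0,0,10.5,10],[0,0,0,0,0,10.5,10],[0,0,0,0,0,10.5,10],[0,0,0,0,0,1.7,10],[0,0,0,0,0,0,10]]]'

```text
time: 47.45
tool_pos: [0.4341, 0.3757, 0.2356]
tool_rot: [-0.0, 0.706, 0.708, -0.001]
contact_force: [-0.0, -0.3, -2.0]
gripper_width: 0.24
grasp_force: 59.7
```

```bash
python3 go.py .5985 -.1765 .048 90
```

```text
t 47.45 d [-552.6  162.5  187.9]
turn [-0.1  0.1  0.2]
```

servo_tool --moves '[[[-52,15,0,0,0,0,10],[-52,15,0,0,0,0,10],[-52,15,0,0,0,0,10],[-52,15,0,0,0,0,10],[-52,15,0,0,0,0,10],[-52,15,0,0,0,0,10],[-52,15,0,0,0,0,10],[-52,15,0,0,0,0,10],[-52,15,20,0,0,0,10],[-52,15,40,0,0,0,10],[-30,10,40,0,0,0,10],[0,0,0,0,0,0,10]]]'

```text
time: 48.95
tool_pos: [0.5918, -0.1709, 0.1342]
tool_rot: [-0.004, 0.707, 0.707, -0.002]
contact_force: [0.1, -0.1, -2.4]
gripper_width: 0.233
grasp_force: 59.7
```

```bash
python3 go.py .5985 -.1765 .048 90
```

```text
t 48.95 d [-5.9  7.5 86.1]
turn [-0.5 -0.2  0. ]
```

servo_tool --moves '[[[-5,7,0,0,0,0,10],[0,0,20,0,0,0,10],[0,0,0,0,0,0,10],[0,0,0,0,0,0,10]]]'

```text
time: 49.45
tool_pos: [0.6014, -0.1744, 0.1195]
tool_rot: [-0.0, 0.706, 0.708, 0.0]
contact_force: [0.7, -0.2, -1.4]
gripper_width: 0.237
grasp_force: 59.7
```

```bash
python3 go.py .5985 -.1765 .048 90; python3 - <<'E'
from h import *
f=grab('wrist','w13.png')
E
```

```text
t 49.45 d [-2.1 -2.9 71.5]
turn [-0.  -0.   0.2]
```

View pics/w13.png

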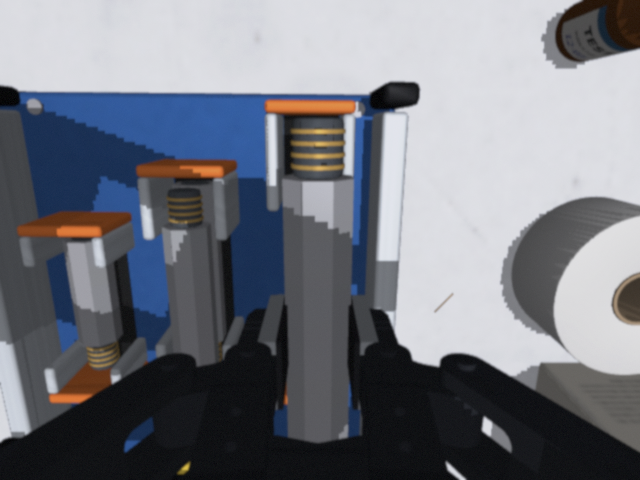

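The short and medium slots are filled. The last long bolt is held about 3 mm to the right of its slot (318 against 312 px), so I'll correct for that and descend.

servo_tool --moves '[[[-2,-2.9,0,0,0,0,10],[0,0,20,0,0,0,10],[0,0,10,0,0,0,10],[0,0,0,0,0,0,10],[0,0,0,0,0,0,10]]]'

```text
time: 50.12
tool_pos: [0.5987, -0.1771, 0.0893]
tool_rot: [-0.0, 0.706, 0.708, -0.0]
contact_force: [-0.8, 0.0, -2.4]
gripper_width: 0.24
grasp_force: 59.7
```

```bash
python3 go.py .5985 -.1765 .048 90; python3 - <<'E'
from h import *
f=grab('wrist'); im=f['image'].astype(int); z=manip.state()['tool_pos'][2]
for v in range(90,170,4): print(v,im[v,316].tolist(),end=' ')
print(proj(f,(.5985,-.1065,z-.007)),proj(f,(.5985,-.1015,.046)))
v=int(proj(f,(.5985,-.1015,.046))[1])+12; print(v,im[v,250:400:4].max(1).tolist())
E
```

```text
t 50.125 d [ 0.6 -0.2 41.3]
turn [-0.  -0.   0.1]
90 [59, 116, 211] 94 [72, 143, 226] 98 [68, 135, 225] 102 [47, 95, 178] 106 [23, 43, 78] 110 [19, 16, 20] 114 [30, 32, 31] 118 [65, 59, 56] 122 [97, 89, 84] 126 [97, 89, 85] 130 [104, 176, 213] 134 [100, 119, 133] 138 [98, 90, 86] 142 [100, 162, 194] 146 [96, 133, 152] 150 [99, 91, 85] 154 [95, 150, 180] 158 [99, 143, 168] 162 [98, 90, 84] 166 [96, 149, 179] [316.99606515 116.56060421] [317.18970435 104.4932702 ]
116 [167, 168, 167, 147, 215, 239, 208, 93, 85, 38, 35, 36, 37, 39, 37, 37, 38, 34, 38, 38, 38, 38, 34, 21, 31, 76, 125, 219, 231, 204, 169, 169, 87, 85, 79, 75, 74, 77]
```

servo_tool --moves '[[[0.5,0,15,0,0,0,10],[0,0,12,0,0,0,10],[0,0,6,0,0,0,10],[0,0,4,0,0,0,10],[0,0,3,0,0,0,10],[0,0,0,0,0,0,10],[0,0,0,0,0,0,10]]]'

```text
time: 51.05
tool_pos: [0.5989, -0.1766, 0.0499]
tool_rot: [0.0, 0.706, 0.708, 0.0]
contact_force: [-0.3, -0.3, -1.3]
gripper_width: 0.237
grasp_force: 59.8
```

servo_tool --moves '[[[0,0,1.5,0,0,0,10],[0,0,0,0,0,0,10],[0,0,0,0,0,0,10],[0,0,0,0,0,0,33],[0,0,0,0,0,0,33],[0,0,-10,0,0,0,33],[0,0,-40,0,0,0,33],[0,0,-60,0,0,0,33],[0,-20,-50,0,0,0,50],[50,-20,-40,0,0,0,50],[50,-20,0,0,0,0,50],[0,0,0,0,0,0,50]]]'

```text
time: 52.55
tool_pos: [0.5393, -0.0777, 0.2472]
tool_rot: [0.001, 0.705, 0.709, 0.001]
contact_force: [0.3, -0.4, -0.2]
gripper_width: 0.586
grasp_force: 0.0
```

servo_tool --moves '[[[0,0,0,0,0,0,50],[0,0,0,0,0,0,50]]]'

```text
time: 52.8
tool_pos: [0.54, -0.0809, 0.2451]
tool_rot: [-0.0, 0.707, 0.707, -0.0]
contact_force: [0.3, 0.2, 0.5]
gripper_width: 0.58
grasp_force: 0.0
```

```bash
python3 - <<'E'
from h import *
f=grab('wrist','w14.png'); s=manip.state(); print(s['tool_pos'])
# pixel value along each slot axis at upper-bolt height; ends of upper bolts
im=f['image'].astype(int)
for n,(x,y,l,z) in dict(S=(.472,-.206,.08,.019),M=(.5352,-.191,.11,.041),L=(.5985,-.1765,.14,.041)).items():
    for sgn in(1,-1):
        print(n,sgn,[im[tuple(proj(f,(x,y+sgn*(l/2+d),z)).round().astype(int)[::-1])].tolist() for d in(-.008,-.004,0,.003)])
Y=((im[...,2]>130)&(im[...,1]>100)&(im[...,0]<80)); v,u=np.nonzero(Y)
print(Y.sum(),px(f,(np.median(u),v.min()),.064))
c=im[100:440,150:500].astype('u1'); print(proj(f,(.5352,-.191,.041)))
g=grab('scene')['image']; a=cv2.imread('pics/scene0.png')
cv2.imwrite('pics/s14.png',g)
E
```

```text
[ 0.53999601 -0.08097867  0.24490742]
S 1 [[6, 4, 5], [8, 9, 9], [11, 13, 13], [15, 35, 69]]
S -1 [[123, 118, 119], [57, 81, 96], [51, 72, 84], [60, 83, 97]]
M 1 [[63, 94, 111], [45, 41, 37], [30, 28, 25], [83, 80, 85]]
M -1 [[129, 123, 122], [129, 123, 122], [129, 123, 122], [130, 124, 123]]
L 1 [[66, 76, 84], [64, 65, 67], [28, 25, 23], [34, 40, 58]]
L -1 [[130, 123, 122], [130, 124, 124], [129, 123, 123], [129, 123, 122]]
221 [ 0.58335816 -0.09212101  0.064     ]
[312.08260469 336.27975868]
```

servo_tool --moves '[[[-50,-1,0,0,0,0,50],[-50,-1,0,0,0,0,50],[-50,-1,0,0,0,0,50],[-50,-1,0,0,0,0,50],[-12,-1,30,0,0,0,50],[0,0,50,0,0,0,50],[0,0,30,0,0,0,50],[0,0,0,0,0,0,50],[0,0,0,0,0,0,50]]]'

```text
time: 54.02
tool_pos: [0.5359, -0.2929, 0.1367]
tool_rot: [0.001, 0.707, 0.708, 0.0]
contact_force: [0.2, -0.6, 0.2]
gripper_width: 0.591
grasp_force: 0.0
```

```bash
python3 go.py .535 -.294 .082 90
```

```text
t 54.025 d [-1.  -1.  54.7]
turn [0.1 0.1 0.1]
```

servo_tool --moves '[[[-1,-1,25,0,0,0,50],[0,0,18,0,0,0,50],[0,0,8,0,0,0,50],[0,0,3,0,0,0,50],[0,0,0,0,0,0,50],[0,0,0,0,0,0,10],[0,0,0,0,0,0,10],[0,0,0,0,0,0,10],[0,0,0,0,0,0,10]]]'

```text
time: 55.15
tool_pos: [0.5346, -0.2934, 0.0822]
tool_rot: [0.001, 0.707, 0.708, 0.0]
contact_force: [-0.9, 0.7, 5.6]
gripper_width: 0.266
grasp_force: 61.1
```

servo_tool --moves '[[[6,0,0,0,0,0,10],[10,0,0,0,0,0,10],[10,0,0,0,0,0,10],[10,0,0,0,0,0,10],[10,0,0,0,0,0,10],[8,0,0,0,0,0,10],[6,0,0,0,0,0,10],[0,0,0,0,0,0,10],[0,0,0,0,0,0,10]]]'

```text
time: 56.28
tool_pos: [0.5349, -0.2323, 0.0821]
tool_rot: [0.001, 0.706, 0.708, 0.001]
contact_force: [0.9, 0.1, 6.2]
gripper_width: 0.266
grasp_force: 61.5
```

servo_tool --moves '[[[4,0,0,0,0,0,10],[4,0,0,0,0,0,10],[3,0,0,0,0,0,10],[0,0,0,0,0,0,10],[0,0,0,0,0,0,10]]]'

```text
time: 56.9
tool_pos: [0.535, -0.2233, 0.0822]
tool_rot: [0.002, 0.706, 0.708, -0.0]
contact_force: [1.0, -7.2, 3.2]
gripper_width: 0.263
grasp_force: 61.0
```

servo_tool --moves '[[[3,0,0,0,0,0,10],[0,0,0,0,0,0,10],[0,0,0,0,0,0,10]]]'

```text
time: 57.28
tool_pos: [0.5349, -0.2232, 0.0822]
tool_rot: [0.005, 0.707, 0.708, -0.002]
contact_force: [3.1, -17.5, -0.4]
gripper_width: 0.27
grasp_force: 60.3
```

servo_tool --moves '[[[-2.5,0,0,0,0,0,10],[0,0,0,0,0,0,50],[0,0,0,0,0,0,50],[0,0,0,0,0,0,50],[0,0,-30,0,0,0,50],[0,0,-50,0,0,0,50],[0,0,-50,0,0,0,50],[50,0,-40,0,0,0,50],[50,0,0,0,0,0,50],[50,0,0,0,0,0,50],[0,0,0,0,0,0,50],[0,0,0,0,0,0,50]]]'

```text
time: 58.78
tool_pos: [0.5337, -0.0728, 0.25]
tool_rot: [-0.0, 0.706, 0.708, -0.0]
contact_force: [0.5, -0.1, 0.6]
gripper_width: 0.583
grasp_force: 0.0
```

```bash
python3 - <<'E'
from h import *
f=grab('wrist','w15.png'); im=f['image'].astype(int); print(manip.state()['tool_pos'])
Y=((im[...,2]>130)&(im[...,1]>100)&(im[...,0]<80)).astype('u1')
k,l,s,c=cv2.connectedComponentsWithStats(Y)
for i in range(1,k):
    if s[i,4]>150: x,y,w,h,_=s[i]; print(s[i],px(f,(x,y),.064).round(4),px(f,(x+w,y+h),.064).round(4))
# bystanders and leftover bolts: change in side view vs start
g=grab('side'); a=cv2.imread('pics/side0.png'); d=(cv2.absdiff(g['image'],a).max(2)>45).astype('u1')
k,l,s,c=cv2.connectedComponentsWithStats(cv2.dilate(d,np.ones((3,3))))
for i in range(1,k):
    if s[i,4]>60: print('side chg',s[i].tolist())
E
```

```text
[ 0.53369863 -0.07327671  0.24997179]
[ 234  376  168   32 3875] [ 0.463  -0.2107  0.064 ] [ 0.6073 -0.242   0.064 ]
side chg [283, 0, 118, 162, 10504]
side chg [377, 1, 14, 10, 88]
side chg [431, 0, 207, 44, 1966]
side chg [576, 151, 8, 21, 115]
side chg [611, 164, 18, 18, 166]
side chg [358, 172, 11, 7, 71]
side chg [322, 178, 81, 39, 1506]
side chg [623, 190, 15, 6, 67]
side chg [370, 197, 33, 18, 292]
side chg [588, 198, 52, 60, 1158]
side chg [581, 208, 12, 9, 69]
side chg [359, 215, 73, 31, 996]
side chg [289, 227, 146, 37, 2850]
side chg [510, 243, 29, 11, 229]
side chg [630, 252, 10, 37, 231]
side chg [356, 267, 63, 22, 680]
side chg [519, 267, 27, 11, 221]
side chg [548, 270, 18, 5, 75]
side chg [561, 275, 17, 35, 435]
side chg [366, 297, 40, 18, 385]
side chg [359, 357, 81, 25, 1077]
```

```bash
python3 -c "
from plant import manip
print(manip.job_done())"
```

```text
the job is handed in; nothing more can be done
None
```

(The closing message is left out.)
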